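Brace the square jar in the dish rack's cutlery well and unscrew its tight lid

TASK

The square glass jar was washed with its lid on: open it so that its rim can be wiped. Set the jar gently into the square cutlery well of the dish rack so that it cannot turn, unscrew the tight red lid until the threads let go, and finish holding the lid level, a couple of centimetres clear above the middle of the jar's mouth, with the jar still standing in the well. Do not disturb the bowl, the ladle or the rack's open cover.

Things in the scene. Friction and masses are not known exactly. Their poses are not given: they have to be found in the camera images.
- jar_mid (a point): Centre of the glass jar's body, 40 mm above its underside; z up, x and y square to its flat sides. Body 62 x 62 mm, rounded corners, 78 mm high; shoulder slopes in from 78 to 84 mm, then a round neck 46 mm wide up to the rim, 98.5 mm above the underside (58.5 mm above this point). Empty, about 260 g.
- lid_mid (a point): Centre of the red twist-off lid, half-way up; z up. Round, knurled, 60 mm across, 18 mm high, 45 g. Screwed on, its lower edge is 86 mm above the jar's underside, 12.5 mm below the rim and 2 to 8 mm above the sloping shoulder: fingertips fit beside it down to its lower edge, and the closed jar can be carried by the lid.
- well (a point): Centre of the inner floor of the rack's square cutlery well, 6 mm above the plank; x, y along its sides, z up. Fixed. Inside 67 x 67 mm, walls 3 mm thick and 60 mm high over the plank, then a small flared lip to 68 mm. The jar stands in it upright, any of the four ways round, shoulder clear above the walls, and can turn only about 7 degrees either way before it jams.
- rack: Green plastic dish rack, fixed; origin under the middle of its basket, 400 (x) by 260 (y) mm, 90 mm high. The well stands on its +y side, centred at x = +40, y = +172 mm. Two enamel plates 187 mm across stand in it parallel to x at y = -55 and -85 mm, tops 205 mm above the plank.
- dome (a joint): Opening angle of the rack's clear plastic cover, hinged along the basket's -y edge 96 mm above the plank: 0 shut, about 1.75 standing open as at the start, leaning outward; its free edge is about 350 mm above the plank. A stiff hinge.
- jar: The glass jar as a body; origin at the centre of its underside, axes as for jar_mid.
- lid: The lid; origin at the centre of its lower edge; x (white tick) along the jar's x while shut. Unscrews counter-clockwise from above (stops the other way); a springy liner (10 N) makes it tight, about 0.5 N m. It climbs 2.5 mm, or may be turned at constant height. After 60 degrees of turn on the jar the threads let go and it lifts straight off; past 95 degrees its lugs meet the next stops.
- bowl: Blue melamine bowl, 136 mm across, 55 mm high, standing on the plank; origin at the centre of its underside. To be left alone.
- ladle: Stainless steel ladle lying on the plank, 310 mm long, at most 41 mm high; x runs from the handle towards the bowl, origin below, between bowl and handle end. To be left alone.
Things that resemble listed ones, but are neither listed nor needed, are in the scene too. There is more than one size of the lid; the job needs the larger. Of the things that look like the jar, take the one that is farthest to the robot's left at the start.

How it is judged:
By the outcome, as a careful person would: the job done as asked, in the order asked, and still so for the second after the job is handed in, while the arm keeps its last pose, push and grip.
It also fails if it takes over 45 s, if anything falls off the work surface, if the arm or the gripper's body presses on something with over 40 N, if the wrist force passes 120 N, or if a joint passes its speed limit or range.

ROBOT

A 7-joint arm with a two-finger parallel gripper is mounted at the origin on the work surface. World frame = base frame: x ahead of the robot, y to its left, z up, the work surface at z = 0. Lengths are in m, angles in rad, forces in N, time in s.
With the tool pointing down it reaches from about 0.425 to 0.925 m from the base axis. Payload 6.8 kg.
Tool frame: the origin (TCP) lies between the finger pads; the fingertips stand 17 mm ahead of it and the grasp point (between the pads) lies 2 mm behind it; z points along the fingers, x is the direction in which the jaws open and shut, and the axes are right-handed (so a half turn about z gives the same grasp; the last joint's range is limited). The gripper opens to 85 mm and grips with 20 to 120 N. Pads are 22 mm wide; open, the fingers measure 114 mm over their backs; the gripper's body (76 mm by 85 mm) begins 54 mm behind the grasp point. The pads swing forward as they close: fully open they stand 13 mm farther back than shut.
Start: joints at [1.118, 0.477, 0.022, 1.555, -0.011, 1.109, -0.083], TCP at [0.228, -0.635, 0.248] pointing down, gripper open.
Joint ranges: [-2.96, 2.96], [-0.34, 2.1], [-1.41, 1.46], [0.24, 2.44], [-1.37, 4.51], [0.17, 1.92], [-2.96, 2.96]. Speed limits (rad/s): [2.39, 2.39, 3.14, 3.14, 3.14, 3.14, 3.14].

INTERFACE

Orientations are given as a unit quaternion [w, x, y, z].
In Python, from station import readout, read_camera, get_calibration, bot, models gives the robot as it stands.
- The arm moves only by the tool carry_out, never from a script. Its argument "deltas" is a list of rows, each a list of 2 entries, a list of its own where there are three numbers: the shift along the tool's x, y, z in cm, then the turn about the tool's z in degrees. A call has 1 to 10 rows; each row is the pose to reach, as a shift and turn from the pose measured when the call began, along the tool's axes at that moment; what a row does not reach only later rows make up. A row lasts 1/8 s, in which the tool goes at most 62.5 mm and 10.7 degrees, less where a joint would pass 70% of its speed; a pose out of reach is approached as far as the arm can. A call with a gripper value outside its range is refused whole. "hand" is the opening, from 0 (shut) to 1 (fully open), set as the call begins (left out, the last holds). The fingers move at their own pace and stop on an object; "newtons" is the grip in N (left out, the last holds). Time passes only in rows, so rows that repeat a pose let the fingers close. It gives the time, the measured TCP pose, the force and the opening at its end, in the units of the state.
- readout.get_obs(): the state, without advancing time (a new reading comes with each control period).
- read_camera(name): name is "scene" or "top"; returns the picture (420x560x3 uint8, red, green, blue); there is no depth.
- get_calibration(name): a dict with "fov_y" (degrees; the focal length in pixels is half the picture's height over the tangent of half this angle, whatever the lens; pixels are square), "cx", "cy" (the principal point, pixels), "world_from_camera" (4x4, takes a point from camera to world coordinates). Camera axes: x right, y down, z forward; pixel columns grow to the right and rows downward; lengths in m; the calibration is good to about 2 mm. A picture is of the moment at which its call begins. get_calibration takes no time and is no camera call.
- bot.hand_in(): hands the job in, once; it reports no verdict.
Trained networks look in the newest picture that a camera, given by its name, has taken for a name from the list of things; names that differ only in an ending like _2 or _b are one class to them, and where a whole thing is asked for, a point or a joint stands for the part that bears it (a point fixed in the world has none). Each returns a list of dicts, best first, with "score" (0 to 1); they miss things now and then, are a little off and sometimes report something else, mostly with a low value. They report only what shows in the picture. A call takes as long as a camera call. They do not tell look-alikes from the thing itself.
- models.spot_in(query, camera): "centre" ([row, column] in pixels, amid what is visible of it).
The state is a dict: "t": time; "q": joint angles; "joint_vel": joint speeds; "joint_torque": joint torques, N m; "eef_pos": TCP position; "tool_rot": TCP orientation; "contact_force": force on the tool from outside, world axes, zero at the start; "torque": the same for the moment, N m; "gripper_width": opening from 0.0 (shut) to 1.0 (fully open).
Only numpy, scipy, OpenCV 4.12 (cv2) and the standard library are available. Lean on these libraries where they do the work, as an engineer would, in place of code of your own. Each camera call takes 0.05 s, during which the arm holds its last target. There are 200 camera calls.

## Working session

There is one attempt and no reset: what is moved stays moved. The work goes in short steps, Python scripts to look and compute and a tool call to move; the robot and the scene stay as the last step left them, time stands still between calls to the robot, and variables do not carry over. Pictures are saved under pics/ and viewed, about 8 in all and at most 12, crops included, and the job is handed in when it is done.

Besides the shell and the picture viewer there is one more tool, called after "Emit:" as name(argument=value, ...), one argument or row to a line, values as JSON. carry_out: Moves the arm, as the interface text tells. Its arguments: {"type":"object","properties":{"deltas":{"type":"array"},"hand":{"type":"number"},"newtons":{"type":"number"}},"required":["deltas"]}

```bash
mkdir -p pics; ls
python3 - <<'E'
from station import readout, read_camera, get_calibration, bot, models
import cv2,numpy as np
for c in("scene","top"):
    im=read_camera(c); cv2.imwrite(f"pics/{c}0.png",im[:,:,::-1])
    k=get_calibration(c); print(c,k["fov_y"],k["cx"],k["cy"]);print(np.array(k["world_from_camera"]).round(3))
    for q in("jar","lid","rack","well","bowl","ladle"):
        try: print(q,[(round(d["score"],2),np.round(d["centre"]).tolist()) for d in models.spot_in(q,c)])
        except Exception as e: print(q,e)
o=readout.get_obs();print(o)
E
```

```text
pics
scene 45.89363237244195 273.30810513359904 220.13531984963097
[[ 0.395  0.791 -0.468  1.152]
 [ 0.919 -0.341  0.199 -0.345]
 [-0.002 -0.508 -0.861  1.143]
 [ 0.     0.     0.     1.   ]]
jar [(0.88, [152.0, 389.0]), (0.76, [131.0, 346.0]), (0.57, [205.0, 397.0])]
lid [(0.63, [138.0, 392.0]), (0.36, [270.0, 327.0])]
rack [(0.96, [286.0, 107.0])]
well [(0.88, [285.0, 110.0])]
bowl [(0.82, [172.0, 307.0])]
ladle [(0.68, [271.0, 328.0])]
top 47.0160204340002 283.1355880685845 206.6584123079304
[[ 0.034 -0.978  0.206  0.332]
 [-0.999 -0.034  0.004 -0.095]
 [ 0.003 -0.206 -0.978  1.267]
 [ 0.     0.     0.     1.   ]]
jar [(0.79, [287.0, 159.0]), (0.6, [185.0, 168.0]), (0.53, [250.0, 138.0])]
lid [(0.97, [240.0, 124.0]), (0.76, [284.0, 119.0])]
rack [(0.56, [213.0, 457.0]), (0.45, [240.0, 123.0])]
well [(0.97, [214.0, 460.0])]
bowl [(0.74, [253.0, 226.0])]
ladle [(0.86, [154.0, 259.0])]
{'t': 0.7, 'q': array([ 1.11793252,  0.47698816,  0.0224201 ,  1.55540269, -0.01148891,
        1.10928449, -0.08308271]), 'joint_vel': array([ 1.25396911e-03, -4.29140362e-04, -7.53386178e-04, -3.88556574e-04,
       -8.26621870e-05,  1.37729134e-03, -1.34367734e-03]), 'joint_torque': array([ 3.54365829e-05, -5.96163440e+01,  1.60657693e+00, -2.81491596e+01,
        1.25424363e-02,  1.67601633e-03, -1.06088893e-05]), 'eef_pos': array([ 0.22813162, -0.63530235,  0.24831511]), 'tool_rot': array([ 1.3986016e-05,  8.1791155e-01, -5.7534398e-01,  1.8556729e-05]), 'contact_force': array([-0.13800523,  0.39875244, -0.20234392]), 'torque': array([-0.00112378, -0.09239205, -0.01152506]), 'gripper_width': 0.9996409712544776}
```

View pics/scene0.png

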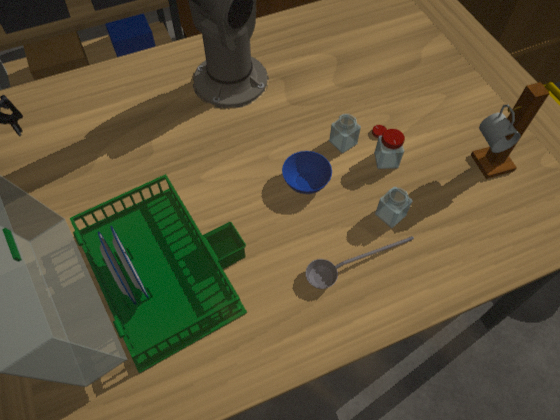

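View pics/top0.png

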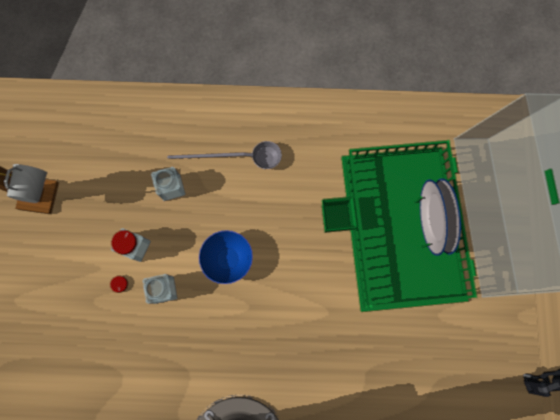

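The red-lidded jar, at scene (390,150) and top (128,243), is the leftmost one (largest y). The well is at scene (224,247) and top (337,214). Next I'll take close crops of both for position and yaw.

```bash
cat > h.py <<'E'
import numpy as np,cv2
from station import get_calibration
def cal(c):
    k=get_calibration(c);T=np.array(k["world_from_camera"]);f=210/np.tan(np.radians(k["fov_y"]/2));return f,k["cx"],k["cy"],T
def ray(c,r,col):
    f,cx,cy,T=cal(c);d=T[:3,:3]@np.array([(col-cx)/f,(r-cy)/f,1]);return T[:3,3],d
def onz(c,r,col,z):
    o,d=ray(c,r,col);return o+d*(z-o[2])/d[2]
def proj(c,P):
    f,cx,cy,T=cal(c);p=(np.atleast_2d(P)-T[:3,3])@T[:3,:3];return np.c_[p[:,1]/p[:,2]*f+cy,p[:,0]/p[:,2]*f+cx]
def tri(rays):
    A=0;b=0
    for o,d in rays:
        d=d/np.linalg.norm(d);M=np.eye(3)-np.outer(d,d);A=A+M;b=b+M@o
    p=np.linalg.solve(A,b);return p,[np.linalg.norm(np.cross(p-o,d/np.linalg.norm(d))) for o,d in rays]
E
python3 - <<'E'
from h import *
S=cv2.imread("pics/scene0.png");T=cv2.imread("pics/top0.png")
rs=[]
for n,im,(r,c) in(("scene",S,(138,392)),("top",T,(241,124))):
    h=cv2.cvtColor(im,cv2.COLOR_BGR2HSV)
    m=(((h[...,0]<8)|(h[...,0]>172))&(h[...,1]>150)&(h[...,2]>50)).astype(np.uint8)
    N,l,st,ce=cv2.connectedComponentsWithStats(m)
    for i in range(1,N):
        if st[i,4]>60: print(n,st[i],ce[i])
        if st[i,4]>60 and abs(ce[i][::-1]-(r,c)).max()<10: rs.append(ray(n,ce[i][1],ce[i][0]))
print(tri(rs))
def crop(im,r,c,h=30,w=40): return cv2.resize(im[r-h:r+h,c-w:c+w],(400,300),interpolation=cv2.INTER_CUBIC)
cv2.imwrite("pics/crops.png",np.vstack([np.hstack([crop(S,147,390),crop(T,243,128)]),np.hstack([crop(S,247,224),crop(T,214,337)])]))
E
```

```text
scene [372 125  32  24 453] [388.94481236 135.94701987]
top [112 231  24  23 444] [123.32882883 241.9481982 ]
top [110 276  18  16 216] [118.39351852 283.68981481]
(array([0.47456713, 0.28658139, 0.11113631]), [np.float64(0.004778768906619009), np.float64(0.0047787689066187845)])
```

View pics/crops.png

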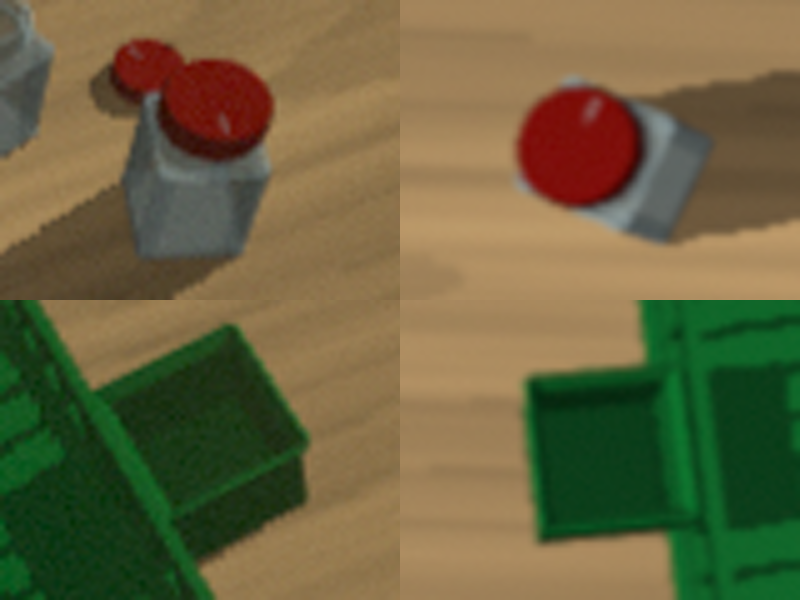

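The crops show the jar with its tick pointing away, its bottom corners visible, and the well's rim corners clear. I'll measure from those corners.

Run:
```python
from h import *
o={"js":("scene",117,350,0,0),"jt":("top",213,88,400,0),"ws":("scene",217,184,0,300),"wt":("top",184,297,400,300)}
def px(k,x,y):
    c,r0,c0,x0,y0=o[k];return c,(y-y0+.5)/5-.5+r0,(x-x0+.5)/5-.5+c0
def P(k,x,y,z): return onz(*px(k,x,y),z)
print("lid tri",tri([ray(*px("js",217,103)),ray(*px("jt",578,146))]))
print("lid at .104",P("js",217,103,.104),P("jt",578,146,.104))
t=[P("jt",584,122,.104),P("jt",598,98,.104)];s=[P("js",220,115,.104),P("js",228,133,.104)]
an=lambda a,b:np.degrees(np.arctan2(*(b-a)[1::-1]))
print("tick",an(*t),an(*s))
a,b=P("jt",668,243,0),P("jt",713,140,0);print("jar bottom top",a,b,an(a,b),np.linalg.norm(a-b))
a,b=P("js",140,259,0),P("js",237,259,0);print("jar bottom scene",a,b,an(a,b),np.linalg.norm(a-b))
c=[P("ws",*p,.068) for p in((232,325),(307,440),(170,517),(100,398))];print("well s",np.round(c,4))
for i in range(4): print(an(c[i],c[(i+1)%4]),np.linalg.norm(c[i]-c[(i+1)%4]))
print("c",np.mean(c,0))
c=[P("wt",*p,.068) for p in((527,377),(540,543),(695,529),(683,368))];print("well t",np.round(c,4))
for i in range(4): print(an(c[i],c[(i+1)%4]),np.linalg.norm(c[i]-c[(i+1)%4]))
print(np.mean(c,0))
```

```text
lid tri (array([0.47743456, 0.29395058, 0.10373428]), [np.float64(0.00024225988351706378), np.float64(0.00024225988351698712)])
lid at .104 [0.47758233 0.29352251 0.104     ] [0.47748924 0.29410341 0.104     ]
tick -25.081239713578956 -10.724352858686732
jar bottom top [0.44110243 0.27665638 0.        ] [0.49607904 0.2580447  0.        ] -18.702913460741343 0.05804155595935861
jar bottom scene [0.492253   0.25914326 0.        ] [0.51415693 0.30983319 0.        ] 66.63005470126285 0.05522002785328515
well s [[ 0.5294 -0.1985  0.068 ]
 [ 0.6049 -0.1879  0.068 ]
 [ 0.6177 -0.2637  0.068 ]
 [ 0.5427 -0.2731  0.068 ]]
7.968917248437303 0.07628370904160438
-80.46536893813963 0.0768852947926372
-172.8417201348133 0.07559813271481398
100.0801894483317 0.07583852234727431
c [ 0.57367047 -0.23079467  0.068     ]
well t [[ 0.6087 -0.1883  0.068 ]
 [ 0.5234 -0.1963  0.068 ]
 [ 0.5332 -0.2741  0.068 ]
 [ 0.6161 -0.2678  0.068 ]]
-174.64476060061097 0.08563661886955168
-82.83404628736326 0.07842099183918241
4.379045725255963 0.08316662032216572
95.35226040655206 0.0797987410909629
[ 0.57036142 -0.23164766  0.068     ]
```

```bash
cat > fit.py <<'E'
from h import *
from scipy.optimize import differential_evolution as DE
def sq(hx,hy,z,cx=0,cy=0):
    c=np.array([[-hx,-hy],[hx,-hy],[hx,hy],[-hx,hy]])+[cx,cy];c=np.c_[c,[z]*4];return [(c[i],c[(i+1)%4]) for i in range(4)]
def pts(segs,n=40): return np.vstack([a+(b-a)*np.linspace(0,1,n)[:,None] for a,b in segs])
def grad(im,s=1.):
    g=cv2.GaussianBlur(im,(0,0),s).astype(float);gx=cv2.Sobel(g,-1,1,0);gy=cv2.Sobel(g,-1,0,1);return np.minimum(np.hypot(gx,gy).max(2),150).astype(np.float32)
def tf(p,x,y,a,z=0):
    c,s=np.cos(a),np.sin(a);return np.c_[c*p[:,0]-s*p[:,1]+x,s*p[:,0]+c*p[:,1]+y,p[:,2]+z]
def score(G,p,cams=("scene","top")):
    t=0
    for c in cams:
        q=proj(c,p).astype(np.float32);t+=cv2.remap(G[c],q[:,1:].copy(),q[:,:1].copy(),1).mean()
    return t
E
cat > f1.py <<'E'
from fit import *
G={c:grad(cv2.imread(f"pics/{c}0.png")) for c in("scene","top")}
P=pts(sq(.2,.13,.09)+[s for s in sq(.2,.13,.0)],150)
for cams in (("scene","top"),("scene",),("top",)):
    x0=(.572,-.231,.12)
    # rack origin from well: r = well - R*(.04,.172)
    def W(v,seg): return tf(seg,v[0],v[1],v[2])
    Pr=P-[.04,.172,0]
    r=DE(lambda v:-score(G,W(v,Pr),cams),[(.55,.595),(-.255,-.21),(-.05,.3)],seed=1,tol=1e-6);print("rack",cams,r.x.round(4),np.degrees(r.x[2]).round(2),r.fun)
    for h in (.037,.038,.039):
        Pw=pts(sq(h,h,.068));r=DE(lambda v:-score(G,W(v,Pw),cams),[(.555,.59),(-.25,-.215),(.0,.25)],seed=1,tol=1e-6);print("well",h,r.x.round(4),np.degrees(r.x[2]).round(2),r.fun)
    Pj=pts(sq(.031,.031,0)[:]+sq(.031,.031,.078))
    r=DE(lambda v:-score(G,W(v,Pj),cams),[(.465,.49),(.28,.307),(-.79,.79)],seed=1,tol=1e-6);print("jar",r.x.round(4),np.degrees(r.x[2]).round(2),r.fun)
    Pl=np.array([[.03*np.cos(a),.03*np.sin(a),.104] for a in np.linspace(0,6.28,100)])
    r=DE(lambda v:-score(G,tf(Pl,*v,0),cams),[(.46,.49),(.28,.307)],seed=1,tol=1e-6);print("lid",r.x.round(4),r.fun)
E
python3 f1.py
```

```text
Traceback (most recent call last):
  File "f1.py", line 9, in <module>
    r=DE(lambda v:-score(G,W(v,Pr),cams),[(.55,.595),(-.255,-.21),(-.05,.3)],seed=1,tol=1e-6);print("rack",cams,r.x.round(4),np.degrees(r.x[2]).round(2),r.fun)
  File "f1.py", line 9, in <lambda>
    r=DE(lambda v:-score(G,W(v,Pr),cams),[(.55,.595),(-.255,-.21),(-.05,.3)],seed=1,tol=1e-6);print("rack",cams,r.x.round(4),np.degrees(r.x[2]).round(2),r.fun)
                   ~~~~~^^^^^^^^^^^^^^^^
  File "fit.py", line 13, in score
    q=proj(c,p).astype(np.float32);t+=cv2.remap(G[c],q[:,1:].copy(),q[:,:1].copy(),1).mean()
      ~~~~^^^^^
  File "h.py", line 10, in proj
    f,cx,cy,T=cal(c);p=(np.atleast_2d(P)-T[:3,3])@T[:3,:3];return np.c_[p[:,1]/p[:,2]*f+cy,p[:,0]/p[:,2]*f+cx]
              ~~~^^^
  File "h.py", line 4, in cal
    k=get_calibration(c);T=np.array(k["world_from_camera"]);f=210/np.tan(np.radians(k["fov_y"]/2));return f,k["cx"],k["cy"],T
ValueError: time passes only in moves, steps and waits
```

Calibration is being called too often, so I'll cache it.

```bash
sed -i 's/^def cal(c)/from functools import lru_cache\n@lru_cache\ndef cal(c)/' h.py; python3 f1.py; python3 -c "
from station import readout;print(readout.get_obs()['t'])"
```

```text
rack ('scene', 'top') [ 0.571  -0.2425  0.1337] 7.66 -167.86410522460938
well 0.037 [ 0.5684 -0.2274  0.0881] 5.05 -214.8439178466797
well 0.038 [ 0.5698 -0.2271  0.1055] 6.05 -219.51902770996094
well 0.039 [ 0.5701 -0.2284  0.0947] 5.43 -221.28826904296875
jar [ 0.4775  0.2989 -0.3014] -17.27 -177.65536499023438
lid [0.4755 0.295 ] -271.4801330566406
rack ('scene',) [ 0.5848 -0.2318  0.1294] 7.41 -82.72516632080078
well 0.037 [ 0.5704 -0.2294  0.1223] 7.01 -112.14823913574219
well 0.038 [ 0.57   -0.2285  0.112 ] 6.42 -113.05757141113281
well 0.039 [ 0.5692 -0.2282  0.1302] 7.46 -111.78813171386719
jar [0.465  0.3049 0.0904] 5.18 -95.82051849365234
lid [0.4743 0.2958] -125.4261245727539
rack ('top',) [ 0.5633 -0.2216  0.1344] 7.7 -103.22882080078125
well 0.037 [ 0.5676 -0.2238  0.0972] 5.57 -116.38890075683594
well 0.038 [ 0.5695 -0.2245  0.0953] 5.46 -117.2861328125
well 0.039 [ 0.5705 -0.2312  0.094 ] 5.39 -116.75199890136719
jar [ 0.4792  0.2986 -0.3368] -19.3 -109.32637023925781
lid [0.4767 0.2928] -149.99449157714844
0.7
```

```bash
cat > go.py <<'E'
import sys;from h import *
from station import readout
from scipy.spatial.transform import Rotation as R
def main():
    o=readout.get_obs();q=o["tool_rot"];M=R.from_quat(np.r_[q[1:],q[0]]).as_matrix();p=o["eef_pos"]
    yaw=np.degrees(np.arctan2(M[1,0],M[0,0]))
    print("t",o["t"],"pos",p.round(4),"yaw",yaw.round(2),"tilt",np.degrees(np.arccos(-M[2,2])).round(2),"q",o["q"].round(2),"F",o["contact_force"].round(1),"T",o["torque"].round(2),"w",round(o["gripper_width"],3))
    for a in sys.argv[1:]:
        x,y,z,w=map(float,a.split(","));print(a,"->",(M.T@(np.array([x,y,z])-p)*100).round(2),round(-(w-yaw),1))
main()
E
python3 go.py .43,-.12,.3,-20 .477,.294,.2,31
```

```text
t 0.7 pos [ 0.2281 -0.6353  0.2483] yaw -70.25 tilt 0.0 q [ 1.12  0.48  0.02  1.56 -0.01  1.11 -0.08] F [-0.1  0.4 -0.2] T [-0.   -0.09 -0.01] w 1.0
.43,-.12,.3,-20 -> [-41.68 -36.41  -5.17] -50.2
.477,.294,.2,31 -> [-79.05 -54.83   4.83] -101.2
```

Emit:
carry_out(
  deltas=[
    [[-4,-3.5,-4],-5],
    [[-8.5,-7.3,-5],-10],
    [[-13,-11,-5],-16],
    [[-17.5,-15,-5],-21],
    [[-22,-19,-5],-27],
    [[-26.5,-23,-5],-32],
    [[-31,-27,-5],-38],
    [[-35.5,-31,-5],-43],
    [[-40,-35,-5],-49],
    [[-41.7,-36.4,-5],-50],
  ],
  hand=1,
)

```text
t: 1.95
eef_pos: [0.4309, -0.1162, 0.2988]
tool_rot: [-0.0, 0.985, -0.173, 0.001]
contact_force: [0.7, -0.9, 0.0]
gripper_width: 0.998
```

```bash
python3 go.py .477,.294,.2,31
```

```text
t 1.95 pos [ 0.4309 -0.1162  0.2988] yaw -19.87 tilt 0.08 q [ 0.57  0.07 -0.47  1.99  0.04  1.09 -0.26] F [ 0.7 -0.9  0. ] T [0.01 0.02 0.05] w 0.998
.477,.294,.2,31 -> [ -9.62 -40.14   9.9 ] -50.9
```

Emit:
carry_out(
  deltas=[
    [[-1,-5,0],-6],
    [[-2,-10,1],-12],
    [[-3.5,-15,2],-18],
    [[-4.8,-20,3],-24],
    [[-6,-25,4.5],-30],
    [[-7.2,-30,6],-36],
    [[-8.4,-35,8],-42],
    [[-9.6,-39,9.9],-48],
    [[-9.6,-40.1,9.9],-51],
    [[-9.6,-40.1,9.9],-51],
  ],
)

```text
t: 3.2
eef_pos: [0.4777, 0.2932, 0.2]
tool_rot: [0.0, 0.964, 0.268, 0.001]
contact_force: [0.2, -0.9, 0.5]
gripper_width: 1.005
```

```bash
python3 go.py .477,.294,.12,31 .477,.294,.103,31
```

```text
t 3.2 pos [0.4777 0.2932 0.2   ] yaw 31.06 tilt 0.07 q [-0.05  0.45 -0.78  1.84  0.38  1.   -0.45] F [ 0.2 -0.9  0.5] T [-0.02  0.04 -0.01] w 1.005
.477,.294,.12,31 -> [-0.03 -0.11  8.  ] 0.1
.477,.294,.103,31 -> [-0.03 -0.12  9.7 ] 0.1
```

Emit:
carry_out(
  deltas=[
    [[0,0,3],0],
    [[0,-0.1,6],0],
    [[0,-0.1,8],0],
    [[0,-0.1,9],0],
    [[0,-0.1,9.7],0],
    [[0,-0.1,9.7],0],
  ],
)

```text
t: 3.95
eef_pos: [0.4775, 0.294, 0.1031]
tool_rot: [0.0, 0.964, 0.268, 0.001]
contact_force: [0.2, 0.7, 0.5]
gripper_width: 0.997
```

Emit:
carry_out(
  deltas=[
    [[0,0,0],0],
    [[0,0,0],0],
    [[0,0,0],0],
    [[0,0,0],0],
    [[0,0,0],0],
    [[0,0,0],0],
  ],
  hand=0,
  newtons=60,
)

```text
t: 4.7
eef_pos: [0.4784, 0.2948, 0.104]
tool_rot: [-0.0, 0.964, 0.268, 0.002]
contact_force: [1.8, 0.3, 7.1]
gripper_width: 0.677
```

```bash
python3 go.py
python3 - <<'E'
from station import read_camera
import cv2,numpy as np
I=[]
for c,r,w in(("scene",135,390),("top",235,130)):
    im=read_camera(c)[:,:,::-1];cv2.imwrite(f"pics/{c}1.png",im);I.append(cv2.resize(im[r-50:r+50,w-66:w+66],(400,300),interpolation=2))
cv2.imwrite("pics/g1.png",np.hstack(I))
E
```

```text
t 4.7 pos [0.4784 0.2948 0.104 ] yaw 31.04 tilt 0.21 q [-0.12  0.57 -0.71  1.91  0.5   0.83 -0.55] F [1.8 0.3 7.1] T [ 0.18 -0.36 -0.02] w 0.677
```

View pics/g1.png

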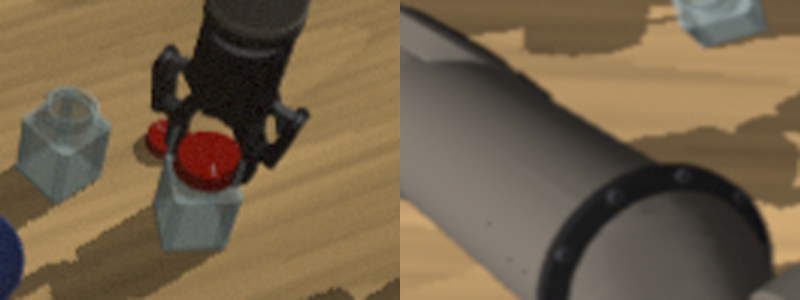

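The lid is gripped at 57 mm opening, and the jar is still upright. I'll lift it and carry it to hover over the well.

Emit:
carry_out(
  deltas=[
    [[0,0,-0.5],0],
    [[0,0,-1.5],0],
    [[0,0,-4],0],
    [[0,0,-8],0],
    [[0,0,-12],0],
    [[0,0,-14],0],
    [[0,0,-14],0],
  ],
)

```text
t: 5.68
eef_pos: [0.4782, 0.2947, 0.2448]
tool_rot: [-0.0, 0.964, 0.267, 0.003]
contact_force: [0.7, 0.5, -4.9]
gripper_width: 0.679
```

```bash
python3 go.py .571,-.23,.25,-33
cat > f2.py <<'E'
from fit import *
G={c:grad(cv2.imread(f"pics/{c}0.png"),.7) for c in("scene","top")}
e=sq(.031,.031,0)+sq(.031,.031,.078);e=[(a*.999,b) for a,b in e]
z=[(np.r_[a[:2],0],np.r_[a[:2],.078]) for a,_ in sq(.031,.031,0)]
P=pts(e+z,40)
for cams in(("scene","top"),("scene",),("top",)):
    f=lambda a,x=.4778,y=.2945:score(G,tf(P,x,y,np.radians(a)),cams)
    v=[max((f(a,.4778+i,.2945+j) for i in (-.003,-.001,.001) for j in(-.002,0,.002))) for a in range(-65,25,3)]
    print(cams,np.round(v).astype(int).tolist(),"argmax",range(-65,25,3)[int(np.argmax(v))])
E
python3 f2.py
```

```text
t 5.675 pos [0.4782 0.2947 0.2448] yaw 31.02 tilt 0.32 q [-0.03  0.4  -0.81  1.8   0.33  1.08 -0.41] F [ 0.7  0.5 -4.9] T [-0.02  0.   -0.04] w 0.679
.571,-.23,.25,-33 -> [-19.09  49.75  -0.58] 64.0
('scene', 'top') [135, 138, 138, 138, 137, 137, 136, 142, 147, 150, 159, 164, 172, 180, 184, 185, 182, 176, 168, 162, 153, 145, 141, 137, 134, 131, 128, 128, 129, 132] argmax -20
('scene',) [69, 71, 73, 74, 76, 75, 72, 74, 78, 80, 83, 85, 87, 87, 86, 83, 79, 77, 74, 71, 69, 66, 63, 62, 61, 61, 62, 63, 64, 67] argmax -26
('top',) [67, 67, 67, 67, 66, 66, 67, 68, 69, 72, 76, 82, 94, 105, 111, 113, 111, 105, 98, 91, 85, 82, 80, 77, 74, 70, 68, 67, 67, 67] argmax -20
```

Emit:
carry_out(
  deltas=[
    [[-1,3,-0.5],5],
    [[-3,8,-0.5],12],
    [[-5,13,-0.5],19],
    [[-7,18.5,-0.5],26],
    [[-9.2,24,-0.5],33],
    [[-11.3,29.5,-0.5],40],
    [[-13.4,35,-0.5],47],
    [[-15.5,40.5,-0.5],54],
    [[-17.5,45.5,-0.5],60],
    [[-19.1,49.7,-0.5],63],
  ],
)

```text
t: 6.92
eef_pos: [0.5692, -0.2321, 0.2464]
tool_rot: [-0.001, 0.961, -0.277, 0.0]
contact_force: [0.8, 0.1, -3.4]
gripper_width: 0.673
```

Emit:
carry_out(
  deltas=[
    [[0,0,1],0],
    [[0,0,2],0],
    [[0,0,3],0],
    [[0,0,4],0],
    [[0,0,4],0],
  ],
)

```text
t: 7.55
eef_pos: [0.5687, -0.2312, 0.2054]
tool_rot: [-0.001, 0.961, -0.277, -0.001]
contact_force: [-0.6, 0.2, -3.5]
gripper_width: 0.677
```

```bash
python3 go.py .571,-.23,.2,-32
python3 - <<'E'
from station import read_camera
import cv2,numpy as np
I=[]
for c,r,w in(("scene",230,224),("top",205,337)):
    im=read_camera(c)[:,:,::-1];cv2.imwrite(f"pics/{c}2.png",im);I.append(cv2.resize(im[r-50:r+50,w-40:w+40],(400,500),interpolation=2))
cv2.imwrite("pics/g2.png",np.hstack(I))
E
```

```text
t 7.55 pos [ 0.5687 -0.2312  0.2054] yaw -32.13 tilt 0.19 q [ 0.59  0.45 -0.4   1.73  0.2   1.   -0.44] F [-0.6  0.2 -3.5] T [-0.02  0.04  0.06] w 0.677
.571,-.23,.2,-32 -> [ 0.14 -0.22  0.54] -0.1
```

View pics/g2.png

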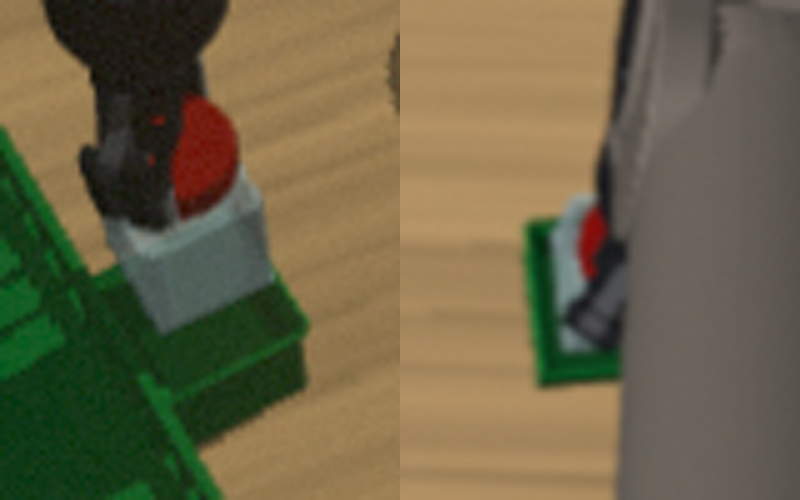

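The jar's lower edges run parallel to the well rim. Now I'll check the offset by measuring both from the same picture.

```bash
cat > f3.py <<'E'
from fit import *
G={"scene":grad(cv2.imread("pics/scene2.png"),.7),"top":grad(cv2.imread("pics/top2.png"),.7)}
g=lambda x,y:((y+.5)/5-.5+180,(x+.5)/5-.5+184)
a,b=onz("scene",*g(163,331),.1015),onz("scene",*g(271,272),.1015)
print("jar edge",a,b,np.degrees(np.arctan2(*(b-a)[1::-1])),np.linalg.norm(b-a))
# jar visible edges: bottom +x,+y-ish ; fit near TCP
e=sq(.031,.031,0)+sq(.031,.031,.078)
v=[(np.r_[p[:2],0],np.r_[p[:2],.078]) for p,_ in sq(.031,.031,0)]
bot=sq(.031,.031,0); 
P=pts([bot[0],bot[1],bot[2],v[1],v[2]],60)
best=sorted([(-score(G,tf(P,x,y,np.radians(w),.1015),("scene",)),x,y,w) for x in np.arange(.56,.58,.001) for y in np.arange(-.242,-.22,.001) for w in range(-2,16)])
for s in best[:5]: print(np.round(s,4))
h=.0385
for cams in(("scene",),("top",)):
  G0={c:grad(cv2.imread(f"pics/{c}0.png"),.7) for c in cams}
  for h,z in((.0365,.06),(.0385,.068),(.0345,.068)):
    P=pts(sq(h,h,z),60)
    best=sorted([(-score(G0,tf(P,x,y,np.radians(w)),cams),x,y,w) for x in np.arange(.56,.582,.001) for y in np.arange(-.242,-.218,.001) for w in np.arange(2,12)])
    print(cams,h,z,np.round(best[0],4),np.mean(best[:10],0).round(4))
E
python3 f3.py
```

```text
jar edge [ 0.59797299 -0.25652903  0.1015    ] [ 0.5884781  -0.19807565  0.1015    ] 99.22627187567167 0.059219511433063726
[-119.1079    0.565    -0.232     4.    ]
[-119.0719    0.565    -0.232     5.    ]
[-119.0339    0.566    -0.232     4.    ]
[-118.8307    0.566    -0.232     5.    ]
[-118.7359    0.565    -0.231     3.    ]
('scene',) 0.0365 0.06 [-113.8919    0.566    -0.229     7.    ] [-112.7855    0.5658   -0.229     7.5   ]
('scene',) 0.0385 0.068 [-119.5929    0.57     -0.228     7.    ] [-118.8327    0.5701   -0.2282    7.2   ]
('scene',) 0.0345 0.068 [-95.3096   0.565   -0.23     7.    ] [-95.0471   0.5655  -0.2302   6.9   ]
('top',) 0.0365 0.06 [-116.2697    0.569    -0.225     6.    ] [-115.8266    0.5686   -0.225     5.9   ]
('top',) 0.0385 0.068 [-119.4167    0.57     -0.232     5.    ] [-118.5815    0.5688   -0.2319    5.3   ]
('top',) 0.0345 0.068 [-111.9764    0.56     -0.224     7.    ] [-111.5377    0.5602   -0.2244    6.5   ]
```

Emit:
carry_out(
  deltas=[
    [[0.1,-0.2,0.5],0],
    [[0.1,-0.25,1],0],
    [[0.1,-0.25,2],0],
    [[0.1,-0.25,2.5],0],
    [[0.1,-0.25,3],0],
    [[0.1,-0.25,3],0],
  ],
)

```text
t: 8.4
eef_pos: [0.5714, -0.23, 0.1761]
tool_rot: [-0.001, 0.961, -0.277, -0.0]
contact_force: [0.7, 0.2, -3.5]
gripper_width: 0.676
```

```bash
python3 go.py .571,-.2295,.162,-32
python3 - <<'E'
from station import read_camera
import cv2,numpy as np
I=[]
for c,r,w in(("scene",235,224),("top",205,337)):
    im=read_camera(c)[:,:,::-1];cv2.imwrite(f"pics/{c}3.png",im);I.append(cv2.resize(im[r-50:r+50,w-40:w+40],(400,500),interpolation=2))
cv2.imwrite("pics/g3.png",np.hstack(I))
E
```

```text
t 8.4 pos [ 0.5714 -0.23    0.1761] yaw -32.17 tilt 0.16 q [ 0.58  0.49 -0.39  1.75  0.22  0.95 -0.46] F [ 0.7  0.2 -3.5] T [-0.03  0.03 -0.03] w 0.676
.571,-.2295,.162,-32 -> [-0.06 -0.02  1.41] -0.2
```

View pics/g3.png

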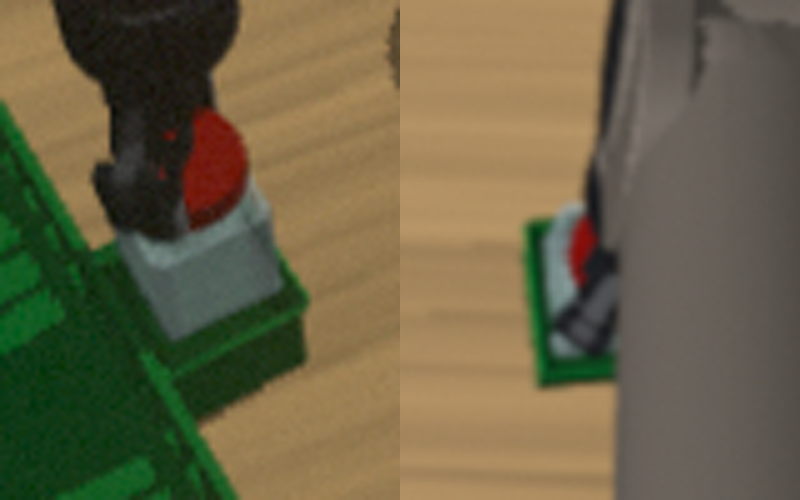

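The jar bottom sits just above the rim. The two views' margins roughly balance, at about 11 and 14 mm to opposite outer edges. I'll lower it while watching the force.

Emit:
carry_out(
  deltas=[
    [[-0.05,0,0.3],0],
    [[-0.05,0,0.6],0],
    [[-0.05,0,0.9],0],
    [[-0.05,0,1.2],0],
  ],
)

```text
t: 9.0
eef_pos: [0.5713, -0.2298, 0.1645]
tool_rot: [-0.001, 0.961, -0.277, 0.0]
contact_force: [-0.1, 0.3, -4.3]
gripper_width: 0.675
```

```bash
python3 go.py .571,-.2295,.15,-32
```

```text
t 9.0 pos [ 0.5713 -0.2298  0.1645] yaw -32.17 tilt 0.16 q [ 0.57  0.5  -0.39  1.76  0.22  0.93 -0.47] F [-0.1  0.3 -4.3] T [ 0.06 -0.02  0.04] w 0.675
.571,-.2295,.15,-32 -> [-0.05 -0.01  1.45] -0.2
```

Jar bottom is at about 61 mm, inside the lip, with no contact. I'll keep lowering in small steps.

Emit:
carry_out(
  deltas=[
    [[0,0,0.2],0],
    [[0,0,0.4],0],
    [[0,0,0.6],0],
    [[0,0,0.8],0],
  ],
)

```text
t: 9.5
eef_pos: [0.5714, -0.2298, 0.1564]
tool_rot: [-0.001, 0.961, -0.277, 0.0]
contact_force: [-0.8, 0.5, -3.2]
gripper_width: 0.67
```

```bash
python3 go.py .571,-.2295,.15,-32
```

```text
t 9.5 pos [ 0.5714 -0.2298  0.1564] yaw -32.17 tilt 0.16 q [ 0.57  0.51 -0.39  1.76  0.23  0.91 -0.47] F [-0.8  0.5 -3.2] T [-0.01  0.01  0.04] w 0.67
.571,-.2295,.15,-32 -> [-0.05 -0.    0.64] -0.2
```

Emit:
carry_out(
  deltas=[
    [[0,0,0.5],0],
    [[0,0,1.1],0],
    [[0,0,1.7],0],
    [[0,0,2.3],0],
    [[0,0,2.9],0],
    [[0,0,3.5],0],
    [[0,0,3.9],0],
    [[0,0,4.1],0],
  ],
)

```text
t: 10.5
eef_pos: [0.5714, -0.2297, 0.1152]
tool_rot: [-0.001, 0.961, -0.277, 0.0]
contact_force: [-0.3, -0.1, -3.2]
gripper_width: 0.672
```

```bash
python3 go.py .571,-.2295,.11,-32
```

```text
t 10.5 pos [ 0.5714 -0.2297  0.1152] yaw -32.17 tilt 0.16 q [ 0.56  0.56 -0.37  1.79  0.26  0.84 -0.5 ] F [-0.3 -0.1 -3.2] T [-0.02  0.03  0.03] w 0.672
.571,-.2295,.11,-32 -> [-0.05  0.01  0.52] -0.2
```

Emit:
carry_out(
  deltas=[
    [[0,0,0.1],0],
    [[0,0,0.2],0],
    [[0,0,0.3],0],
    [[0,0,0.4],0],
  ],
)

```text
t: 11.0
eef_pos: [0.5715, -0.2297, 0.1112]
tool_rot: [-0.001, 0.961, -0.277, 0.0]
contact_force: [-0.1, 0.1, -3.7]
gripper_width: 0.68
```

Emit:
carry_out(
  deltas=[
    [[0,0,0.1],0],
    [[0,0,0.15],0],
  ],
)

```text
t: 11.25
eef_pos: [0.5721, -0.2299, 0.1103]
tool_rot: [-0.001, 0.961, -0.277, 0.001]
contact_force: [0.1, -0.6, 2.1]
gripper_width: 0.671
```

```bash
python3 go.py
```

```text
t 11.25 pos [ 0.5721 -0.2299  0.1103] yaw -32.18 tilt 0.19 q [ 0.56  0.56 -0.37  1.79  0.26  0.83 -0.5 ] F [ 0.1 -0.6  2.1] T [-0.09  0.09 -0.01] w 0.671
```

Contact is gentle: the load went from -3.7 to +2.1 N with the jar on the well floor. Now I'll unscrew counter-clockwise (negative tool turn), rising slightly.

Emit:
carry_out(
  deltas=[
    [[0,0,0],0],
    [[0,0,0],-3],
    [[0,0,0],-7],
    [[0,0,-0.02],-12],
    [[0,0,-0.05],-17],
    [[0,0,-0.07],-22],
    [[0,0,-0.1],-27],
    [[0,0,-0.12],-32],
    [[0,0,-0.14],-37],
    [[0,0,-0.16],-40],
  ],
  newtons=90,
)

```text
t: 12.5
eef_pos: [0.5731, -0.2309, 0.1125]
tool_rot: [-0.0, 0.998, 0.069, 0.003]
contact_force: [1.6, -2.9, -0.8]
gripper_width: 0.662
```

```bash
python3 go.py .571,-.2295,.11,48
```

```text
t 12.5 pos [ 0.5731 -0.2309  0.1125] yaw 7.89 tilt 0.31 q [ 0.68  0.59 -0.53  1.78  0.38  0.86  0.1 ] F [ 1.6 -2.9 -0.8] T [-0.46 -0.39 -0.14] w 0.662
.571,-.2295,.11,48 -> [-0.19 -0.16  0.25] -40.1
```

Emit:
carry_out(
  deltas=[
    [[0,0,0],-4],
    [[0,0,-0.02],-9],
    [[0,0,-0.05],-14],
    [[0,0,-0.07],-19],
    [[0,0,-0.08],-24],
    [[0,0,-0.1],-29],
    [[0,0,-0.1],-34],
    [[0,0,-0.1],-38],
    [[0,0,-0.1],-40],
    [[0,0,-0.1],-40],
  ],
)

```text
t: 13.75
eef_pos: [0.5737, -0.2311, 0.1139]
tool_rot: [0.001, 0.914, 0.406, 0.003]
contact_force: [2.1, -0.3, 0.7]
gripper_width: 0.667
```

```bash
python3 go.py .571,-.2295,.11,48
python3 - <<'E'
from station import read_camera
import cv2,numpy as np
I=[]
for c,r,w in(("scene",235,224),("top",205,337)):
    im=read_camera(c)[:,:,::-1];cv2.imwrite(f"pics/{c}4.png",im);I.append(cv2.resize(im[r-50:r+50,w-40:w+40],(400,500),interpolation=2))
cv2.imwrite("pics/g4.png",np.hstack(I))
E
```

```text
t 13.75 pos [ 0.5737 -0.2311  0.1139] yaw 47.85 tilt 0.38 q [ 0.79  0.64 -0.7   1.77  0.5   0.91  0.71] F [ 2.1 -0.3  0.7] T [-0.22 -0.46 -0.03] w 0.667
.571,-.2295,.11,48 -> [-0.07 -0.31  0.39] -0.2
```

View pics/g4.png

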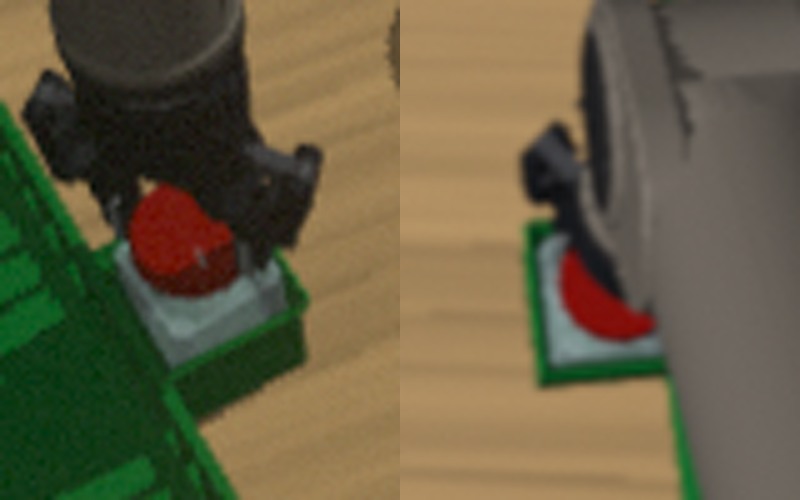

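The tick now points to about world +x, which is roughly 80° of turn, and the jar is square in the well. I'll lift straight up slowly.

Emit:
carry_out(
  deltas=[
    [[0,0,-0.1],0],
    [[0,0,-0.3],0],
    [[0,0,-0.5],0],
    [[0,0,-0.7],0],
    [[0,0,-0.9],0],
  ],
)

```text
t: 14.48
eef_pos: [0.5735, -0.2309, 0.123]
tool_rot: [0.001, 0.914, 0.405, 0.003]
contact_force: [0.4, 0.0, -0.6]
gripper_width: 0.67
```

```bash
python3 go.py
```

```text
t 14.475 pos [ 0.5735 -0.2309  0.123 ] yaw 47.84 tilt 0.36 q [ 0.79  0.62 -0.7   1.77  0.49  0.93  0.72] F [ 0.4  0.  -0.6] T [-0.   -0.02 -0.02] w 0.67
```

The load is -0.6 N, so only the lid is in hand and the threads have let go. I'll raise it until its lower edge is about 2.1 cm above the rim.

Emit:
carry_out(
  deltas=[
    [[0,0,-0.3],0],
    [[0,0,-0.8],0],
    [[0,0,-1.4],0],
    [[0,0,-1.9],0],
    [[0,0,-2.15],0],
    [[0,0,-2.15],0],
    [[0,0,-2.15],0],
  ],
)

```text
t: 15.35
eef_pos: [0.5732, -0.231, 0.1443]
tool_rot: [0.001, 0.914, 0.405, 0.003]
contact_force: [1.2, -0.5, -1.2]
gripper_width: 0.667
```

```bash
python3 go.py
python3 - <<'E'
from station import read_camera
import cv2,numpy as np
s=read_camera("scene")[:,:,::-1];t=read_camera("top")[:,:,::-1]
cv2.imwrite("pics/g5.png",np.vstack([np.hstack([cv2.resize(im[r-50:r+50,w-66:w+66],(400,300),interpolation=2) for im,r,w in((s,225,224),(t,205,337))]),np.hstack([cv2.resize(s,(400,300)),cv2.resize(t,(400,300))])]))
E
```

```text
t 15.35 pos [ 0.5732 -0.231   0.1443] yaw 47.83 tilt 0.33 q [ 0.8   0.6  -0.72  1.76  0.47  0.96  0.73] F [ 1.2 -0.5 -1.2] T [-0.02 -0.02  0.  ] w 0.667
```

View pics/g5.png

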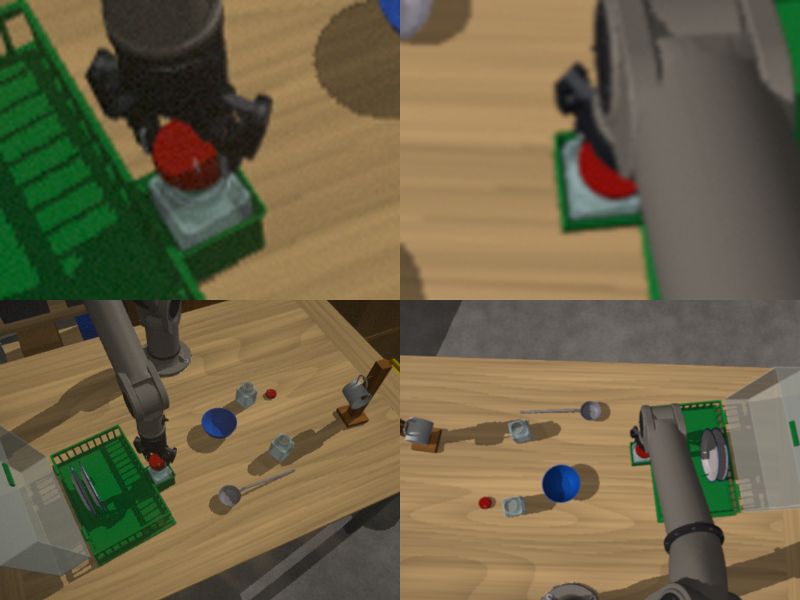

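The jar stands square in the well with the lid lifted above it. The bowl, ladle and cover look as they did at the start, so I'll hand in.

```bash
python3 -c "
from station import bot;print(bot.hand_in())"
```

```text
the job is handed in; nothing more can be done
None
```

The jar is open and standing in the cutlery well. The gripper is holding the lid level about 2 cm above the rim, and I handed the job in at about 15.4 s on the robot's clock.

I carried the leftmost jar by its lid and lowered it into the well; touchdown was gentle, about 6 N. I then turned the lid 80° counter-clockwise and lifted it straight off.

**Last checks:**
- **Lid free:** the vertical load after lifting was about -0.6 to -1.2 N, against about -3.5 N with the whole jar in hand.
- **Lid level:** tool tilt was 0.3°. The lid's lower edge is about 21 mm above the rim, worked out from the tool height rather than measured directly.
- **Scene:** the last pictures show the jar square in the well, and the bowl, ladle and cover look undisturbed.

**Disagreements:** the two cameras' estimates of the jar's and the well's positions differed by several millimetres. The jar still went in without any contact force. The arm hides part of the jar in both pictures, so the lid's centring over the mouth was not measured directly. The tool ended about 2 mm from my estimate of the well's centre.

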